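Hang the finished carving on the drying peg

ROBOT

A 6-joint arm with a two-finger parallel gripper is mounted at the origin on the work surface. World frame = base frame: x ahead of the robot, y to its left, z up, the work surface at z = 0. Lengths are in m, angles in rad, forces in N, time in s.
With the tool pointing down it reaches from about 0.375 to 0.9 m from the base axis. Payload 3.1 kg.
Tool frame: the origin (TCP) lies between the finger pads; the fingertips stand 8 mm ahead of it and the grasp point (between the pads) lies 11 mm behind it; z points along the fingers, y is the line along which they close (so a half turn about z gives the same grasp; the last joint's range is limited). The gripper opens to 87 mm and grips with 3 to 60 N. Pads are 19 mm wide; open, the fingers measure 117 mm over their backs; the gripper's body (75 mm by 190 mm) begins 51 mm behind the grasp point.
Start: joints at [1.016, 0.527, 1.433, -0, 1.181, -0.178], TCP at [0.229, 0.581, 0.231] pointing down, gripper open.
Joint ranges: [-3.08, 3.08], [-0.75, 2.2], [0.22, 2.44], [-1.43, 4.57], [0, 2.65], [-2.85, 2.85]. Speed limits (rad/s): [2.79, 2.79, 3.14, 3.14, 3.14, 3.14].

INTERFACE

Orientations are given as a unit quaternion [x, y, z, w].
In Python, from rig import robot gives the robot as it stands.
- The arm moves only by the tool move_arm, never from a script. Its argument "motion" is text: rows parted by semicolons, each of 5 numbers parted by spaces: the opening, from -1 (shut) to 1 (fully open), then the shift along the tool's x, y, z normalised to -1 to 1, where 1 is 0.2 m, then the turn about the tool's z normalised to -1 to 1, where 1 is pi rad. A call has 1 to 12 rows; each row is the pose to reach, as a shift and turn from the pose commanded when the call began, along the tool's axes at that moment, turning the shorter way round; what a row does not reach only later rows make up. A row lasts 1/12 s, in which the tool goes at most 41.7 mm and 7.16 degrees, less where a joint would pass 70% of its speed; a pose out of reach is approached as far as the arm can. A call with a number of a shift or a turn outside -1 to 1 is refused whole. A call with a gripper value outside its range is refused whole. The fingers move at their own pace and stop on an object; "newtons" is the grip in N (left out, the last holds). Time passes only in rows, so rows that repeat a pose let the fingers close. It gives the time, the measured TCP pose, the force, the opening and the grip force at its end, in the units of the state.
- robot.get_obs(): the state, without advancing time (a new reading comes with each control period).
- robot.camera(name): name is "scene" or "side" or "wrist"; returns (picture, depth): 400x640x3 uint8, red, green, blue; 400x640 float32, m along the optical axis (not along the pixel's ray), 0 where there is no reading.
- robot.camera_model(name): a dict with "mtx" (3x3 intrinsics, pixels), "D" ([k1, k2, p1, p2, k3] as OpenCV has them; the pictures are not rectified), "position" and "attitude" of the camera in the world. Camera axes: x right, y down, z forward; pixel columns grow to the right and rows downward; lengths in m; the calibration is good to about 2 mm. A picture is of the moment at which its call begins: read the wrist's pose just before it. camera_model takes no time and is no camera call; for the wrist camera it gives the pose at the moment of the call.
- robot.hand_in(): hands the job in; it is judged then, once.
The state is a dict: "time": time; "q": joint angles; "joint_velocities": joint speeds; "joint_torque": joint torques, N m; "position": TCP position; "tool_rot": TCP orientation; "ft_force": force on the tool from outside, world axes, zero at the start; "moment": the same for the moment, N m; "grip_width": finger opening in m; "grip_force": force on a finger pad.
Only numpy, scipy, OpenCV 4.12 (cv2) and the standard library are available. Lean on these libraries where they do the work, as an engineer would, in place of code of your own. Each camera call takes 0.05 s, during which the arm holds its last target. There are 200 camera calls.

TASK

Take the finished carving, the one whose narrow top lug has an eye through it, out of the slotted block and hang it by its eye on the peg of the drying stand, so that it hangs free and still on the peg when you let go. The wood is thin and cracks easily: squeeze it with no more than about 35 N, keep it upright, and do not knock it, force it against anything or let it fall. Leave the plain blank, the mallet and the bowl where they are.

Things in the scene. Friction and masses are not known exactly. Their poses are not given: they have to be found in the camera images.
- carving: Fragile pale wooden carving, 0.06-0.11 kg, 14 mm thick (its x), upright in the block. Board 88 mm wide (y), 90 tall, rosette on both faces; above it a lug 44 wide, 14 thick, 90 to 152 mm above the underside, with a round eye (24 mm, along x, centre 108 mm up). Pinch the solid lug, 120 to 152 mm up, from above across its thickness. Origin: centre of underside; z up. Front and back alike.
- eye (a point): Centre of the round 24 mm eye in the carving's lug (axis along the carving's x).
- holder: Fixed dark wooden block, 64 (x) by 250 (y) by 36 mm high. A groove along y, 18 mm wide, 16 deep, its floor 20 mm above the bench, is split into two bays 94 mm long, centred 60 mm either side of the middle: the carving stands in one, the blank in the other. Origin: centre of underside.
- stand: Fixed wooden stand. Foot 18 mm high, x -75 to +95 mm, 110 wide (y). Post 30 by 40 mm centred at x = +68, top 190 mm up. From its front face (x = +53) a round peg, 10 mm thick, runs along -x (roughly to the robot), rising slightly: axis 176 mm up at the post, 180 at x = 0, 184 at the tip; rounded end at x = -55. Origin: on the bench below the peg's middle.
- peg_mid (a point): Point on the peg's axis, 180 mm above the bench, straight above the stand's origin; about 53 mm of peg lie on either side.
- blank: Plain uncarved blank, a pale rectangular board 14 by 88 by 125 mm without lug or eye, standing in the other bay of the block; to be left alone. Origin: centre of its underside.
- mallet: Wooden mallet lying on the bench: head 70 by 115 by 56 mm centred 85 mm along +x from the origin, handle 26 mm thick reaching 150 mm along -x; to be left alone. Origin: on its underside.
- bowl: Small dark wooden bowl, 100 mm across, 45 mm high; to be left alone. Origin: centre of its underside.
Not all that is in view belongs to the job. What is shaped like the carving but blue or yellow is not meant.

How it is judged:
By the outcome, as a careful person would: the job done as asked, in the order asked, and still so for the second after the job is handed in, with the robot touching nothing.
It also fails if it takes over 48 s, if anything falls off the work surface, if the arm or the gripper's body presses on something with over 40 N, if the wrist force passes 120 N, or if a joint passes its speed limit or range.

## Working session

There is one attempt and no reset: what is moved stays moved. The work goes in short steps, Python scripts to look and compute and a tool call to move; the robot and the scene stay as the last step left them, time stands still between calls to the robot, and variables do not carry over. Pictures are saved under pics/ and viewed, at most 13 in all, crops included, and the job is handed in when it is done.

Besides the shell and the picture viewer there is one more tool, called after ">>>" by a JSON object that holds its "op" and its "data". move_arm: Moves the arm, as the interface text tells. Its arguments: {"type":"object","properties":{"motion":{"type":"string"},"newtons":{"type":"number"}},"required":["motion"]}

```bash
mkdir -p pics
cat > h.py <<'E'
import numpy as np, cv2
from scipy.spatial.transform import Rotation as R
from rig import robot
def rot(m):
    a=np.array(m["attitude"],float)
    return a if a.shape==(3,3) else R.from_quat(a).as_matrix()
def grab(n):
    m=robot.camera_model(n); p,d=robot.camera(n); return p,d,m
def cloud(d,m):
    h,w=d.shape; u,v=np.meshgrid(np.arange(w),np.arange(h))
    n=cv2.undistortPoints(np.stack([u,v],-1).reshape(-1,1,2).astype(np.float64),np.array(m["mtx"],float),np.array(m["D"],float)).reshape(h,w,2)
    c=np.dstack([n*d[...,None],d]); return c@rot(m).T+np.array(m["position"])
E
cat > a.py <<'E'
from h import *
for n in ("scene","side"):
    p,d,m=grab(n); cv2.imwrite(f"pics/{n}0.png",p[...,::-1]); np.savez(f"{n}0.npz",p=p,d=d,c=cloud(d,m))
    print(n,m["position"],m["attitude"],m["mtx"],(d>0).mean())
o=robot.get_obs(); print(o["time"],o["position"],o["tool_rot"],o["ft_force"])
E
python3 a.py
```

```text
scene [ 0.99745774 -0.50236663  0.94567567] [ 0.880282    0.34789819 -0.11259893 -0.30231097] [[439.10122863   0.         325.61198122]
 [  0.         439.10122863 203.81879918]
 [  0.           0.           1.        ]] 0.99608984375
side [ 0.09153619 -0.6385213   0.75708436] [ 0.8546154  -0.27290496  0.14702008 -0.41658192] [[381.44460114   0.         324.55069187]
 [  0.         381.44460114 200.03005181]
 [  0.           0.           1.        ]] 0.99595703125
0.1 [0.22902135 0.58085787 0.22968146] [ 1.86792226e-01  9.82398982e-01 -8.90107962e-04 -3.35538645e-04] [-0.30075917  0.19259111  0.01923766]
```

View pics/scene0.png

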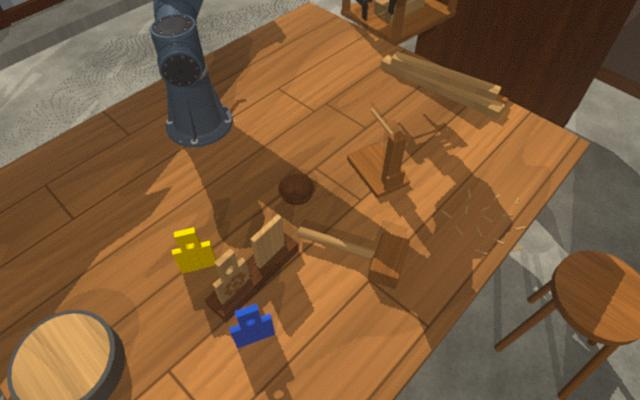

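View pics/side0.png

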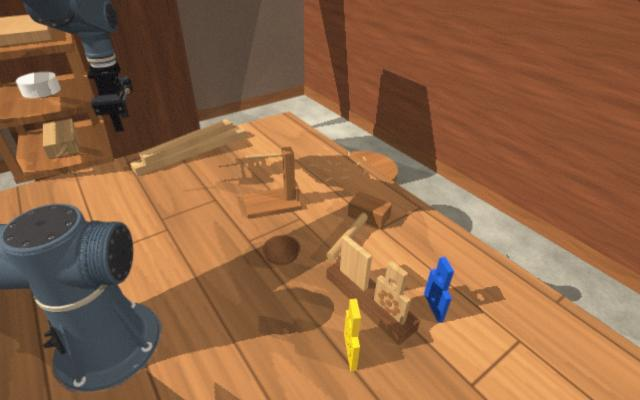

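The scene view shows the carving at about (233,280), the blank at (268,242), the stand at (385,165) and the yellow and blue decoys at (193,250) and (252,327). In the side view the carving is at (392,293), the blank at (355,262), and the stand's post at (288,172) with its peg running left to about (225,163).

```bash
cat > m.py <<'E'
from h import *
def box(P): 
    q=P[:,:2].astype(np.float32); r=cv2.minAreaRect(q*1000); return np.round(r[0],1),np.round(r[1],1),round(r[2],1)
def pr(P):
    c=P.mean(0); w,v=np.linalg.eigh(np.cov((P-c).T)); return c.round(4),v[:,-1].round(3),len(P)
reg={"scene":{"carv":(205,240,255,310),"blank":(245,212,290,272),"stand":(340,95,420,205)},"side":{"carv":(370,255,425,325),"blank":(335,230,372,290),"stand":(215,140,310,220)}}
for n in reg:
    f=np.load(f"{n}0.npz"); c=f["c"];p=f["p"].astype(int)
    for k,(a,b,e,g) in reg[n].items():
        P=c[b:g,a:e].reshape(-1,3); col=p[b:g,a:e].reshape(-1,3)
        z=P[:,2]; notblue=(col[:,2]<col[:,0])&~(col[:,2]*3<col[:,0])
        print(n,k,"zmax",np.sort(z)[-5:].round(3))
        if k=="carv":
            for lo,hi in((.118,.18),(.168,.176),(.05,.105),(.033,.039)):
                s=(z>lo)&(z<hi)&notblue
                if s.sum()>5: print(lo,hi,box(P[s]),pr(P[s]),P[s].min(0).round(3),P[s].max(0).round(3))
        if k=="blank":
            for lo,hi in((.05,.15),(.142,.15),(.033,.039)):
                s=(z>lo)&(z<hi)
                if s.sum()>5: print(lo,hi,box(P[s]),pr(P[s]))
        if k=="stand":
            for lo,hi in((.014,.022),(.186,.194),(.165,.2),(.03,.16)):
                s=(z>lo)&(z<hi)
                if s.sum()>5: print(lo,hi,box(P[s]),pr(P[s]),P[s].min(0).round(3),P[s].max(0).round(3))
E
python3 m.py
```

```text
scene carv zmax [0.946 0.946 0.946 0.946 0.946]
0.118 0.18 (array([ 540.7, -273.6]), array([ 16.2, 101.7]), 3.5) (array([ 0.5451, -0.299 ,  0.1531]), array([ 0.072, -0.938,  0.34 ]), 433) [ 0.531 -0.325  0.118] [ 0.551 -0.223  0.177]
0.168 0.176 (array([ 542.1, -302.3]), array([15.7, 43.1]), 4.4) (array([ 0.5429, -0.3032,  0.1726]), array([-0.086,  0.996,  0.023]), 147) [ 0.534 -0.324  0.168] [ 0.551 -0.281  0.175]
0.05 0.105 (array([ 542.5, -286. ]), array([ 16.8, 121.8]), 5.5) (array([ 0.5484, -0.3037,  0.0791]), array([-0.091,  0.995,  0.046]), 444) [ 0.528 -0.347  0.05 ] [ 0.554 -0.226  0.105]
0.033 0.039 (array([ 541.8, -288.5]), array([ 66.8, 154.8]), 4.2) (array([ 0.5492, -0.3069,  0.0363]), array([-0.09 ,  0.996,  0.003]), 565) [ 0.503 -0.367  0.033] [ 0.578 -0.214  0.039]
scene blank zmax [0.946 0.946 0.946 0.946 0.946]
0.05 0.15 (array([ 535., -203.]), array([ 16.5, 127.7]), 3.2) (array([ 0.5384, -0.1888,  0.109 ]), array([-0.061,  0.422,  0.905]), 981)
0.142 0.15 (array([ 533.7, -183.5]), array([16.1, 87.5]), 3.2) (array([ 0.5344, -0.1853,  0.146 ]), array([-0.064,  0.998,
[... 2211 characters left out ...]
0.014 0.022 (array([568. , 411.6]), array([507.1, 170.5]), 78.5) (array([0.5228, 0.2322, 0.0164]), array([ 0.056, -0.998, -0.001]), 936) [0.44  0.148 0.014] [0.607 0.669 0.022]
0.186 0.194 (array([537.4, 216.8]), array([ 36. , 134.7]), 77.9) (array([0.5756, 0.2093, 0.1881]), array([-0.941,  0.338, -0.014]), 80) [0.474 0.186 0.186] [0.605 0.246 0.19 ]
0.165 0.2 (array([537.1, 220.1]), array([ 37.8, 135.1]), 72.9) (array([0.5548, 0.213 , 0.1816]), array([-0.917,  0.398,  0.002]), 261) [0.474 0.184 0.165] [0.605 0.249 0.19 ]
0.03 0.16 (array([591.7, 200.3]), array([50.2, 41.1]), 67.2) (array([0.5839, 0.1925, 0.0928]), array([-0.066,  0.059,  0.996]), 460) [0.57  0.171 0.03 ] [0.618 0.231 0.16 ]
```

```bash
cat >> h.py <<'E'
def cmd(tgt,yaw_deg,o=None):
    "shift/turn from present pose to TCP tgt, tool y at yaw_deg (mod 180), in move units"
    o=o or robot.get_obs(); M=R.from_quat(o["tool_rot"]).as_matrix()
    s=M.T@(np.array(tgt)-o["position"])/.2
    y=np.degrees(np.arctan2(M[1,1],M[0,1])); dt=-(yaw_deg-y); dt=(dt+90)%180-90
    print("yaw now",y.round(2),"shift",s.round(3),"turn",round(dt/180,4))
E
cat > p.py <<'E'
from h import *
reg={"scene":(340,95,420,205),"side":(215,140,310,220)}
for n,(a,b,e,g) in reg.items():
    f=np.load(f"{n}0.npz"); P=f["c"][b:g,a:e].reshape(-1,3)
    ax=np.array([np.cos(np.radians(-18.3)),np.sin(np.radians(-18.3))]); t=(P[:,:2]-[.527,.231])@ax
    s=(P[:,2]>.172)&(P[:,2]<.2)&(t<.04)&(t>-.08); Q=P[s]; tt=t[s]
    k=np.abs((Q[:,:2]-[.527,.231])@[-ax[1],ax[0]])<.03; Q=Q[k];tt=tt[k]
    l=cv2.fitLine(Q.astype(np.float32),cv2.DIST_HUBER,0,.01,.01).ravel(); l[:3]*=np.sign(l[0])
    print(n,len(Q),l.round(4),"ang",np.degrees(np.arctan2(l[1],l[0])).round(2),"t",tt.min().round(4),tt.max().round(4)," y at x=.527:",(l[4]+(.527-l[3])*l[1]/l[0]).round(4), "z", (l[5]+(.527-l[3])*l[2]/l[0]).round(4))
    s=(P[:,2]>.187)&(P[:,2]<.195)&(t>.045)&(t<.1); print("post top",cv2.minAreaRect((P[s][:,:2]*1000).astype(np.float32)))
    p=f["p"].astype(int);c=f["c"]
    for nm,mk in(("yel",(p[...,0]>150)&(p[...,1]>130)&(p[...,2]<50)),("blue",(p[...,2]>120)&(p[...,0]<60))):
        B=c[mk&(c[...,2]>.01)&(c[...,2]<.3)]; print(nm,np.percentile(B,[2,98],axis=0).round(3).tolist())
cmd([.5405,-.3025,.30],4.1)
E
python3 p.py
```

```text
scene 116 [ 0.9436 -0.3207 -0.0828  0.523   0.2304  0.184 ] ang -18.77 t -0.0506 0.0395  y at x=.527: 0.229 z 0.1836
post top ((593.6112670898438, 207.42784118652344), (39.43227005004883, 31.851774215698242), 72.79049682617188)
yel [[0.396, -0.352, 0.088], [0.44, -0.281, 0.156]]
blue [[0.637, -0.38, 0.088], [0.673, -0.309, 0.154]]
side 113 [ 0.9424 -0.3261 -0.0743  0.5169  0.23    0.1811] ang -19.09 t -0.0547 0.0387  y at x=.527: 0.2264 z 0.1803
post top ((588.2692260742188, 205.00665283203125), (36.196617126464844, 28.03348159790039), 72.14592742919922)
yel [[0.388, -0.358, 0.015], [0.426, -0.284, 0.152]]
blue [[0.628, -0.384, 0.017], [0.663, -0.307, 0.153]]
yaw now 68.47 shift [-3.07  -3.538 -0.346] turn 0.3576
```

>>> {"op": "move_arm", "data": {"motion": "0 -1 -1 -0.35 0;0 -1 -1 -0.35 0;0 -1 -1 -0.35 0;0 -1 -1 -0.35 0;0 -1 -1 -0.35 0;0 -1 -1 -0.35 0;0 -1 -1 -0.35 0;0 -1 -1 -0.35 0", "newtons": 15}}

```text
time: 0.77
position: [0.3451, 0.317, 0.302]
tool_rot: [0.19, 0.982, -0.001, 0.002]
ft_force: [0.4, 0.7, -0.1]
grip_width: 0.046
grip_force: 0.0
```

>>> {"op": "move_arm", "data": {"motion": "0 -1 -1 0 0;0 -1 -1 0 0;0 -1 -1 0 0;0 -1 -1 0 0;0 -1 -1 0 0;0 -1 -1 0 0;0 -1 -1 0 0;0 -1 -1 0 0"}}

```text
time: 1.43
position: [0.4578, 0.0576, 0.3005]
tool_rot: [0.19, 0.982, -0.001, 0.002]
ft_force: [0.4, 0.3, 0.3]
grip_width: 0.0437
grip_force: 0.0
```

>>> {"op": "move_arm", "data": {"motion": "0 -1 -1 0 0;0 -1 -1 0 0;0 -1 -1 0 0;0 -1 -1 0 0;0 -1 -1 0 0;0 -1 -1 0 0;0 -1 -1 0 0;0 -1 -1 0 0"}}

```text
time: 2.1
position: [0.57, -0.2025, 0.2996]
tool_rot: [0.189, 0.982, -0.001, 0.002]
ft_force: [-0.1, -0.6, 0.5]
grip_width: 0.0438
grip_force: 0.0
```

```bash
python3 -c "
from h import *
cmd([.5405,-.3025,.30],4.1)"
```

```text
yaw now 68.22 shift [-0.049 -0.519 -0.001] turn 0.3562
```

>>> {"op": "move_arm", "data": {"motion": "0 -0.049 -0.519 0 0.356;0 -0.049 -0.519 0 0.356;0 -0.049 -0.519 0 0.356;0 -0.049 -0.519 0 0.356;0 -0.049 -0.519 0 0.356;0 -0.049 -0.519 0 0.356;0 -0.049 -0.519 0 0.356;0 -0.049 -0.519 0 0.356;0 -0.049 -0.519 0 0.356;0 -0.049 -0.519 0 0.356;0 -0.049 -0.519 0 0.356;0 -0.049 -0.519 0 0.356"}}

```text
time: 3.1
position: [0.5384, -0.2961, 0.3003]
tool_rot: [0.678, 0.735, 0.0, -0.0]
ft_force: [0.1, 0.4, 0.8]
grip_width: 0.0433
grip_force: 0.0
```

```bash
cat > w.py <<'E'
from h import *
import sys
p,d,m=grab("wrist"); n=sys.argv[1]; cv2.imwrite(f"pics/{n}.png",p[...,::-1]); c=cloud(d,m); np.savez(n,p=p,d=d,c=c)
o=robot.get_obs(); print(o["position"],m["position"],rot(m)[:,2].round(3))
for lo,hi in((.166,.178),(.14,.15),(.033,.039)):
    s=(c[...,2]>lo)&(c[...,2]<hi)&(np.abs(c[...,0]-.54)<.05)&(d>.05)
    if s.sum()>20: print(lo,s.sum(),cv2.minAreaRect((c[s][:,:2]*1000).astype(np.float32)),c[s].mean(0))
cmd([.5405,-.3025,.30],4.1)
E
python3 w.py w1
```

```text
[ 0.53836708 -0.29640197  0.30035788] [ 0.53120619 -0.2268334   0.45464256] [ 0.019 -0.252 -0.967]
0.166 698 ((539.2201538085938, -301.0188293457031), (13.932265281677246, 44.447052001953125), 2.824641466140747) [ 0.53922122 -0.30025237  0.17215123]
0.14 1521 ((533.2474975585938, -209.0789337158203), (14.034937858581543, 140.6314697265625), 3.6508889198303223) [ 0.53151146 -0.18216783  0.14500631]
0.033 6841 ((534.9728393554688, -228.9923858642578), (62.914859771728516, 274.2645263671875), 3.6262075901031494) [ 0.53458791 -0.22985413  0.03613268]
yaw now 4.53 shift [-0.031  0.008  0.002] turn 0.0024
```

View pics/w1.png

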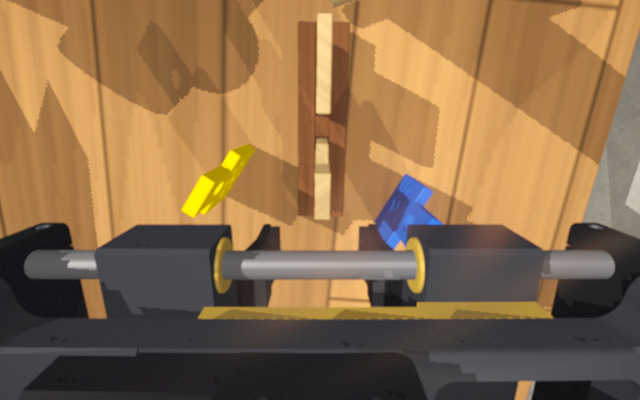

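```bash
python3 -c "
from h import *
cmd([.5393,-.3013,.22],3.7);cmd([.5393,-.3013,.151],3.7)"
```

```text
yaw now 4.53 shift [-0.025  0.003  0.402] turn 0.0046
yaw now 4.53 shift [-0.025  0.003  0.747] turn 0.0046
```

>>> {"op": "move_arm", "data": {"motion": "0 -0.025 0.003 0.2 0.0046;0 -0.025 0.003 0.35 0.0046;0 -0.025 0.003 0.45 0.0046;0 -0.025 0.003 0.55 0.0046;0 -0.025 0.003 0.62 0.0046;0 -0.025 0.003 0.68 0.0046;0 -0.025 0.003 0.72 0.0046;0 -0.025 0.003 0.745 0.0046;0 -0.025 0.003 0.745 0.0046;0 -0.025 0.003 0.745 0.0046;0 -0.025 0.003 0.745 0.0046"}}

```text
time: 4.07
position: [0.5398, -0.3024, 0.1524]
tool_rot: [0.685, 0.729, 0.0, 0.001]
ft_force: [0.1, 0.3, 0.1]
grip_width: 0.0432
grip_force: 0.0
```

```bash
python3 w.py w2; python3 -c "
from h import *
o=robot.get_obs();print(o['ft_force'])
cmd([.5393,-.3013,.151],3.7)"
```

```text
[ 0.53980355 -0.30243846  0.15250295] [ 0.53353699 -0.23276365  0.30669495] [ 0.017 -0.254 -0.967]
0.166 2261 ((534.3920288085938, -298.0282287597656), (45.54391098022461, 58.24961471557617), 65.73521423339844) [ 0.53885691 -0.29637594  0.17191367]
0.14 3103 ((544.7234497070312, -246.2310028076172), (126.86263275146484, 58.982505798339844), 80.7591781616211) [ 0.53370608 -0.21071831  0.14514217]
0.033 12783 ((536.1174926757812, -251.58120727539062), (64.21308898925781, 210.7490692138672), 3.647474527359009) [ 0.53512298 -0.24053996  0.03614084]
yaw now 3.57 shift [-0.001  0.004 -0.737] turn -0.0029
[ 0.05631716 -0.34900486 -0.24545941]
yaw now 3.57 shift [ 0.006 -0.002  0.008] turn -0.0007
```

View pics/w2.png

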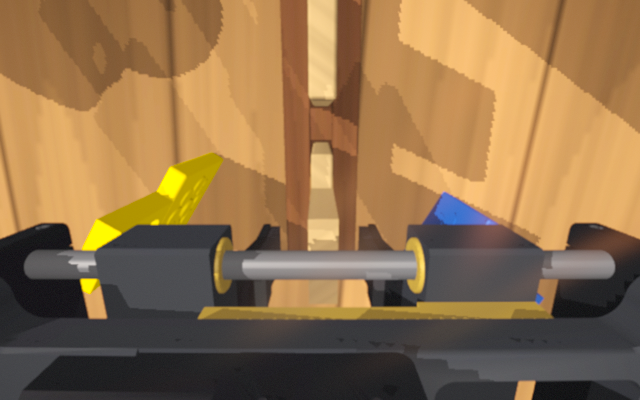

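The lug (columns 310–334) sits centred between the fingers (278 and 362), so I close gently.

>>> {"op": "move_arm", "data": {"motion": "-0.4 0 0 0 0;-0.6 0 0 0 0;-0.65 0 0 0 0;-0.7 0 0 0 0;-0.8 0 0 0 0;-1 0 0 0 0;-1 0 0 0 0;-1 0 0 0 0;-1 0 0 0 0", "newtons": 18}}

```text
time: 4.87
position: [0.5393, -0.302, 0.1516]
tool_rot: [0.685, 0.729, 0.0, 0.0]
ft_force: [-0.8, 0.0, 1.1]
grip_width: 0.0139
grip_force: 18.0
```

>>> {"op": "move_arm", "data": {"motion": "-1 0 0 -0.02 0;-1 0 0 -0.05 0;-1 0 0 -0.1 0;-1 0 0 -0.17 0;-1 0 0 -0.27 0;-1 0 0 -0.38 0;-1 0 0 -0.5 0;-1 0 0 -0.62 0;-1 0 0 -0.72 0;-1 0 0 -0.8 0;-1 0 0 -0.85 0;-1 0 0 -0.85 0"}}

```text
time: 5.87
position: [0.5401, -0.3028, 0.325]
tool_rot: [0.685, 0.729, 0.0, 0.003]
ft_force: [-0.0, -0.8, -0.7]
grip_width: 0.0136
grip_force: 18.0
```

```bash
python3 a.py | tail -1; python3 -c "
from h import *
for n,(a,b,e,g) in {'scene':(180,180,300,310),'side':(330,180,450,330)}.items():
    f=np.load(n+'0.npz'); c=f['c']; s=(c[...,2]>.25)&(c[...,2]<.335)&(abs(c[...,0]-.54)<.03)&(abs(c[...,1]+.3)<.06)
    print(n,s.sum(),c[s].mean(0).round(4),c[s].min(0).round(3),c[s].max(0).round(3))
cmd([.54,-.302,.32],4)
"
```

```text
5.9667 [ 0.53890829 -0.30184903  0.32154027] [ 6.84809965e-01  7.28721677e-01 -9.49839297e-05 -1.43489382e-04] [ 0.08451364 -0.12258874 -0.96707144]
scene 709 [ 0.5468 -0.3173  0.282 ] [ 0.533 -0.347  0.25 ] [ 0.558 -0.259  0.335]
side 1088 [ 0.5321 -0.3096  0.2847] [ 0.52  -0.347  0.25 ] [ 0.547 -0.259  0.335]
yaw now 3.56 shift [-0.001  0.005  0.008] turn -0.0025
```

View pics/side0.png

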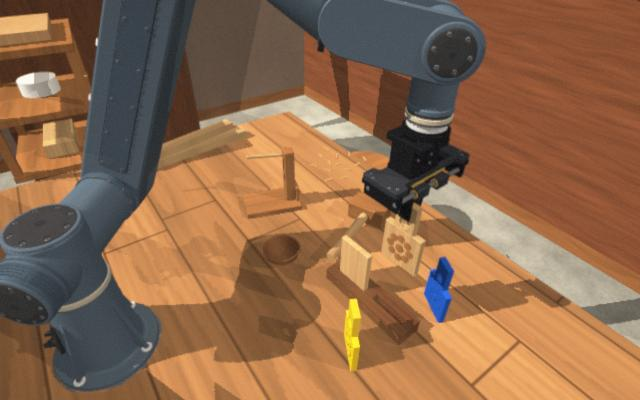

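The side view shows the carving held upright clear of the block, at about (403,245), with the blank still in place. Next I carry it toward the peg tip.

>>> {"op": "move_arm", "data": {"motion": "-1 -0.03 0 0 0;-1 -0.08 0 0 0;-1 -0.16 0 0 0;-1 -0.25 0 0 0;-1 -0.35 0 0 0;-1 -0.45 0 0 0;-1 -0.55 0 0 0;-1 -0.65 0 0 0;-1 -0.75 0 0 0;-1 -0.85 0 0 0;-1 -0.93 0 0 0;-1 -1 0 0 0"}}

```text
time: 6.97
position: [0.5508, -0.505, 0.3198]
tool_rot: [0.685, 0.728, -0.0, -0.001]
ft_force: [0.7, -0.0, -0.5]
grip_width: 0.0138
grip_force: 18.0
```

>>> {"op": "move_arm", "data": {"motion": "-1 -0.08 0 0 0.01;-1 -0.16 0 0 0.02;-1 -0.25 0 0 0.035;-1 -0.34 0 0 0.05;-1 -0.43 0 0 0.065;-1 -0.52 0 0 0.08;-1 -0.61 0 0 0.095;-1 -0.7 0 0 0.105;-1 -0.79 0 0 0.115;-1 -0.87 0 0 0.12;-1 -0.94 0 0 0.123;-1 -1 0 0 0.123"}}

```text
time: 7.97
position: [0.5624, -0.7041, 0.319]
tool_rot: [0.813, 0.583, -0.0, -0.001]
ft_force: [-0.3, -0.2, -0.6]
grip_width: 0.0137
grip_force: 18.0
```

```bash
python3 -c "
from h import *
p,d,m=grab('wrist');c=cloud(d,m);cv2.imwrite('pics/w3.png',p[...,::-1]);np.savez('w3',p=p,d=d,c=c)
print(robot.get_obs()['position']);cmd([.4317,.2599,.32],-18.6)
s=(c[...,2]>.17)&(c[...,2]<.2)&(c[...,1]>.1)&(d>.05);print(s.sum(),c[s].min(0),c[s].max(0))
"
```

```text
[ 0.56165776 -0.70627222  0.31768238]
yaw now -18.8 shift [ 4.364 -2.172 -0.012] turn -0.0011Traceback (most recent call last):
  File "<string>", line 5, in <module>
    s=(c[...,2]>.17)&(c[...,2]<.2)&(c[...,1]>.1)&(d>.05);print(s.sum(),c[s].min(0),c[s].max(0))
                                                                       ~~~~~~~~^^^
    return umr_minimum(a, axis, None, out, keepdims, initial, where)
ValueError: zero-size array to reduction operation minimum which has no identity
```

I had the sign of tool x wrong, so the carving went the opposite way, through clear space with nothing touched. I'm going back with the measured shift (4.364, −2.172) in five legs.

>>> {"op": "move_arm", "data": {"motion": "-1 0.03 -0.015 0 0;-1 0.09 -0.045 0 0;-1 0.17 -0.085 0 0;-1 0.26 -0.13 0 0;-1 0.35 -0.175 0 0;-1 0.44 -0.22 0 0;-1 0.53 -0.265 0 0;-1 0.62 -0.31 0 0;-1 0.71 -0.355 0 0;-1 0.8 -0.4 0 0;-1 0.89 -0.443 0 0;-1 0.98 -0.488 0 0"}}

```text
time: 9.02
position: [0.5332, -0.4841, 0.3206]
tool_rot: [0.812, 0.583, -0.0, -0.001]
ft_force: [-0.5, 1.0, -0.7]
grip_width: 0.0141
grip_force: 18.0
```

>>> {"op": "move_arm", "data": {"motion": "-1 0.09 -0.045 0 0;-1 0.18 -0.09 0 0;-1 0.27 -0.135 0 0;-1 0.36 -0.18 0 0;-1 0.45 -0.225 0 0;-1 0.54 -0.27 0 0;-1 0.63 -0.315 0 0;-1 0.72 -0.36 0 0;-1 0.81 -0.405 0 0;-1 0.9 -0.448 0 0;-1 0.98 -0.488 0 0"}}

```text
time: 9.93
position: [0.5034, -0.267, 0.321]
tool_rot: [0.812, 0.584, -0.0, -0.0]
ft_force: [1.0, 0.1, -0.4]
grip_width: 0.0143
grip_force: 18.0
```

>>> {"op": "move_arm", "data": {"motion": "-1 0.09 -0.045 0 0;-1 0.18 -0.09 0 0;-1 0.27 -0.135 0 0;-1 0.36 -0.18 0 0;-1 0.45 -0.225 0 0;-1 0.54 -0.27 0 0;-1 0.63 -0.315 0 0;-1 0.72 -0.36 0 0;-1 0.81 -0.405 0 0;-1 0.9 -0.448 0 0;-1 0.96 -0.478 0 0;-1 0.98 -0.488 0 0"}}

```text
time: 10.93
position: [0.4732, -0.0494, 0.3212]
tool_rot: [0.812, 0.584, -0.0, -0.001]
ft_force: [-0.0, -0.1, -0.2]
grip_width: 0.0137
grip_force: 18.0
```

```bash
python3 -c "
from h import *
print(robot.get_obs()['position']);cmd([.4317,.2599,.32],-18.6)
"
```

```text
[ 0.47315129 -0.04939624  0.32118123]
yaw now -18.5 shift [ 1.401 -0.687  0.007] turn 0.0006
```

>>> {"op": "move_arm", "data": {"motion": "-1 0.03 -0.05 0 0;-1 0.08 -0.11 0 0;-1 0.15 -0.18 0 0;-1 0.23 -0.25 0 0;-1 0.32 -0.32 0 0;-1 0.41 -0.39 0 0;-1 0.5 -0.46 0 0;-1 0.59 -0.53 0 0;-1 0.67 -0.59 0 0;-1 0.74 -0.64 0 0;-1 0.78 -0.68 0 0;-1 0.8 -0.69 0 0"}}

```text
time: 11.93
position: [0.3923, 0.146, 0.3214]
tool_rot: [0.812, 0.584, -0.0, -0.0]
ft_force: [0.5, 0.7, -0.2]
grip_width: 0.0138
grip_force: 18.0
```

>>> {"op": "move_arm", "data": {"motion": "-1 0.03 0 0 0;-1 0.08 0 0 0;-1 0.15 0 0 0;-1 0.23 0 0 0;-1 0.32 0 0 0;-1 0.4 0 0 0;-1 0.47 0 0 0;-1 0.53 0 0 0;-1 0.57 0 0 0;-1 0.59 0 0 0;-1 0.6 0 0 0;-1 0.6 0 0 0"}}

```text
time: 12.93
position: [0.4323, 0.2587, 0.3214]
tool_rot: [0.812, 0.584, -0.0, 0.0]
ft_force: [0.4, -0.3, -1.3]
grip_width: 0.0138
grip_force: 18.0
```

```bash
python3 -c "
from h import *
p,d,m=grab('wrist');c=cloud(d,m);cv2.imwrite('pics/w3.png',p[...,::-1]);np.savez('w3',p=p,d=d,c=c)
print(robot.get_obs()['position']);cmd([.4317,.2599,.32],-18.6)
s=(c[...,2]>.165)&(c[...,2]<.2)&(c[...,1]>.1)&(d>.05);print(s.sum())
if s.sum(): print(c[s].min(0),c[s].max(0))
"; python3 a.py|tail -1
```

```text
[0.4321931  0.25841037 0.32145567]
yaw now -18.59 shift [ 0.006 -0.005  0.007] turn 0.0
2848
[0.43727153 0.18789394 0.16504609] [0.60970468 0.30297868 0.19517223]
13.0833 [0.43211969 0.25823398 0.32156054] [ 8.12129650e-01  5.83476979e-01 -1.99953170e-04  7.49743858e-05] [ 1.06838288 -0.1245807  -0.94743948]
```

View pics/w3.png

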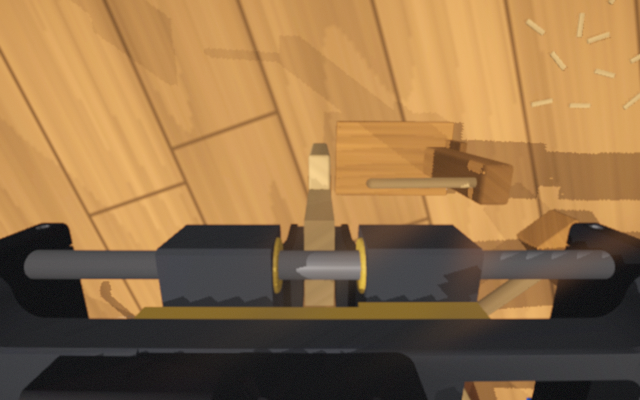

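View pics/side0.png

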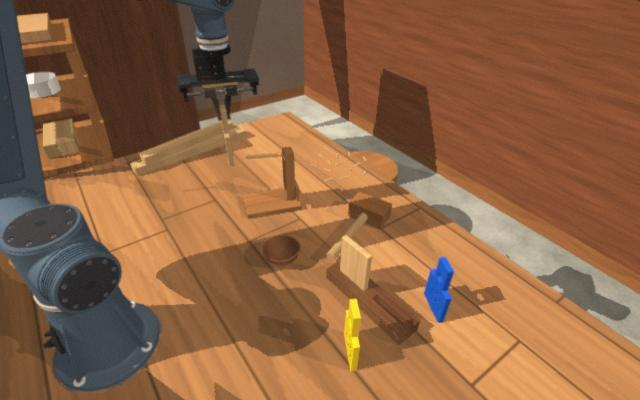

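The wrist view shows the peg from (368,183) to about (445,183), running into the post at (478,180), and the carving edge-on at (318,165) and clear of the peg tip. I'll fit the peg's axis from this closer view.

```bash
cat > q.py <<'E'
from h import *
f=np.load('w3.npz');c=f['c'];d=f['d']
P=c[172:196,355:440].reshape(-1,3);P=P[(P[:,2]>.175)&(P[:,2]<.2)]
l=cv2.fitLine(P.astype(np.float32),cv2.DIST_HUBER,0,.01,.01).ravel();l[:3]*=np.sign(l[0])
ax=l[:2]/np.hypot(*l[:2]);t=(P[:,:2]-[.5265,.228])@ax;w=(P[:,:2]-[.5265,.228])@[-ax[1],ax[0]]
print(len(P),l,np.degrees(np.arctan2(l[1],l[0])),'t',t.min(),t.max(),'w',np.percentile(w,[2,50,98]))
for a in np.arange(-.05,.04,.02):
    k=abs(t-a)<.01; 
    if k.sum():print(a.round(3),'ztop',np.percentile(P[k,2],97).round(4),'wmid',(w[k].min()+w[k].max())/2)
P=c[130:300,300:335].reshape(-1,3); o=robot.get_obs()['position']
print(o)
u=(P[:,:2]-o[:2])@ax; v=(P[:,:2]-o[:2])@[-ax[1],ax[0]]
for lo,hi in((.15,.185),(.19,.275),(.285,.335)):
    k=(P[:,2]>lo)&(P[:,2]<hi)&(abs(u)<.03)&(abs(v)<.06)
    if k.sum():print('wrist carv',lo,k.sum(),'u',u[k].min(),u[k].max(),'v',v[k].min(),v[k].max(),'z',P[k,2].min(),P[k,2].max())
for n in('scene','side'):
    P=np.load(n+'0.npz')['c'].reshape(-1,3);u=(P[:,:2]-o[:2])@ax; v=(P[:,:2]-o[:2])@[-ax[1],ax[0]]
    k0=(P[:,2]>.15)&(abs(u)<.03)&(abs(v)<.06)
    for lo,hi in((.15,.275),(.285,.305)):
        k=k0&(P[:,2]>lo)&(P[:,2]<hi)
        if k.sum():print(n,lo,k.sum(),'u',u[k].min(),u[k].max(),'v',np.percentile(v[k],[1,99]),'z',P[k,2].min(),P[k,2].max())
E
python3 q.py
```

```text
769 [ 0.94897854 -0.30420664 -0.08305373  0.5205583   0.23581369  0.18466929] -17.773884 t -0.05615992757585026 0.015501770465482376 w [-7.00674014e-05  5.46848463e-03  9.57795031e-03]
-0.05 ztop 0.1896 wmid 0.005169627451529742
-0.03 ztop 0.1883 wmid 0.004827289772555597
-0.01 ztop 0.1867 wmid 0.004334539986167389
0.01 ztop 0.1858 wmid 0.004388178676253055
[0.43211969 0.25823398 0.32156054]
wrist carv 0.19 228 u -0.010136973028072744 0.006560967087765556 v 0.015249262372128173 0.045147420080482725 z 0.19330489307812565 0.2749577106398092
wrist carv 0.285 710 u -0.011998508028953468 0.006586627353164432 v 0.009346889116247896 0.023608645142787866 z 0.28509717628917414 0.33497781220761713
scene 0.15 799 u -0.008452192465254214 0.012438697359816772 v [-0.04495219  0.04183988] z 0.18963058161283353 0.27490943712633653
scene 0.285 117 u -0.007906546176055209 0.010490811646002103 v [-0.02342422  0.02243869] z 0.2850877791926226 0.3047721936429171
side 0.15 193 u -0.011807548362608677 0.006645682577359231 v [-0.04880086  0.02561338] z 0.18755310492540211 0.2747273880254723
side 0.285 42 u -0.009852383077909766 0.003818063780529902 v [-0.02621219  0.01463415] z 0.2850599440033044 0.3046069840608342
```

```bash
python3 -c "
from h import *
cmd([.4324,.2619,.2056],-18.2)
"
```

```text
yaw now -18.61 shift [ 0.018 -0.004  0.58 ] turn -0.0023
```

>>> {"op": "move_arm", "data": {"motion": "-1 0.018 -0.004 0.03 -0.0023;-1 0.018 -0.004 0.08 -0.0023;-1 0.018 -0.004 0.14 -0.0023;-1 0.018 -0.004 0.21 -0.0023;-1 0.018 -0.004 0.29 -0.0023;-1 0.018 -0.004 0.37 -0.0023;-1 0.018 -0.004 0.44 -0.0023;-1 0.018 -0.004 0.5 -0.0023;-1 0.018 -0.004 0.54 -0.0023;-1 0.018 -0.004 0.57 -0.0023;-1 0.018 -0.004 0.58 -0.0023;-1 0.018 -0.004 0.58 -0.0023"}}

```text
time: 14.08
position: [0.4326, 0.2623, 0.2051]
tool_rot: [0.81, 0.587, -0.0, -0.0]
ft_force: [-0.1, -0.4, -0.4]
grip_width: 0.0135
grip_force: 18.0
```

```bash
python3 a.py|tail -1; python3 -c "
from h import *
cmd([.4324,.2619,.2056],-18.2);cmd([.5274,.2307,.2036],-18.2)
o=robot.get_obs();x=o['position']
ims=[]
for n,(a,b,e,g) in {'scene':(330,80,430,210),'side':(190,100,320,230)}.items():
    f=np.load(n+'0.npz'); ims.append(cv2.resize(f['p'][b:g,a:e,::-1],(400,520)))
    P=f['c'].reshape(-1,3);ax=np.array([.95,-.3123]);u=(P[:,:2]-x[:2])@ax; v=(P[:,:2]-x[:2])@[.3123,.95]
    for lo,hi in((.08,.16),(.17,.19)):
        k=(P[:,2]>lo)&(P[:,2]<hi)&(abs(u)<.025)&(abs(v)<.06); print(n,lo,k.sum(),np.percentile(u[k],[1,99]).round(4),np.percentile(v[k],[1,99]).round(4))
    k=(P[:,2]>.172)&(P[:,2]<.2)&(u>.048)&(u<.14)&(abs(v)<.02); print('peg u',u[k].min().round(4),'v med',np.median(v[k]).round(4),np.percentile(v[k],[3,97]).round(4))
cv2.imwrite('pics/ins1.png',np.hstack(ims))
"
```

```text
14.1833 [0.43312846 0.26255142 0.20598043] [8.09861880e-01 5.86620341e-01 5.32266811e-04 1.66107560e-04] [-0.10235544 -0.25515487 -0.93281182]
yaw now -18.16 shift [-0.004 -0.002  0.002] turn 0.0002
yaw now -18.16 shift [-0.004  0.498  0.012] turn 0.0002
scene 0.08 582 [-0.0063  0.0114] [-0.0465  0.0414]
scene 0.17 81 [-0.0081  0.0093] [-0.0239  0.0201]
peg u 0.0484 v med -0.0027 [-0.0064  0.0033]
side 0.08 153 [-0.0112  0.006 ] [-0.0492  0.0243]
side 0.17 37 [-0.0097  0.0042] [-0.0274  0.0066]
peg u 0.0498 v med -0.0054 [-0.009   0.0005]
```

View pics/ins1.png

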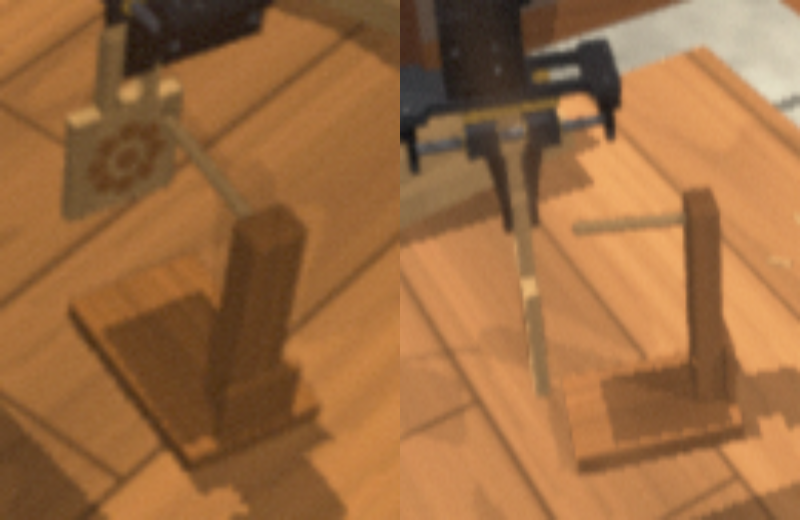

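The carving's eye and the peg agree laterally to about 1 mm in both views, with the tip still about 45 mm ahead. I insert in two stages.

>>> {"op": "move_arm", "data": {"motion": "-1 0 0.02 0 0;-1 0 0.05 0 0;-1 0 0.08 0 0;-1 0 0.11 0 0;-1 0 0.14 0 0;-1 0 0.17 0 0;-1 0 0.2 0 0;-1 0 0.23 0 0;-1 0 0.26 0 0;-1 0 0.28 0 0;-1 0 0.3 0.005 0;-1 0 0.3 0.005 0"}}

```text
time: 15.18
position: [0.4906, 0.2434, 0.2044]
tool_rot: [0.81, 0.586, 0.0, 0.0]
ft_force: [-0.6, -0.1, -0.6]
grip_width: 0.0136
grip_force: 18.0
```

>>> {"op": "move_arm", "data": {"motion": "-1 0 0.02 0 0;-1 0 0.04 0 0;-1 0 0.07 0 0;-1 0 0.1 0.004 0;-1 0 0.13 0.006 0;-1 0 0.16 0.008 0;-1 0 0.18 0.008 0;-1 0 0.19 0.008 0;-1 0 0.195 0.008 0;-1 0 0.195 0.008 0;-1 0 0.195 0.008 0"}}

```text
time: 16.1
position: [0.5265, 0.2316, 0.2029]
tool_rot: [0.81, 0.587, -0.0, -0.0]
ft_force: [-0.2, 0.4, -0.2]
grip_width: 0.0138
grip_force: 18.0
```

```bash
python3 a.py|tail -1; python3 -c "
from h import *
cmd([.5274,.2307,.1964],-18.2)
ims=[]
for n,(a,b,e,g) in {'scene':(330,80,430,210),'side':(190,100,320,230)}.items():
    f=np.load(n+'0.npz'); ims.append(cv2.resize(f['p'][b:g,a:e,::-1],(400,520)))
cv2.imwrite('pics/ins2.png',np.hstack(ims))
"
```

```text
16.2 [0.526442   0.23162284 0.20296864] [ 8.09815357e-01  5.86684805e-01 -1.37644916e-04 -8.64976158e-05] [ 0.02851772 -0.52802991 -0.55726091]
yaw now -18.16 shift [-0.003  0.006  0.033] turn 0.0002
```

View pics/ins2.png

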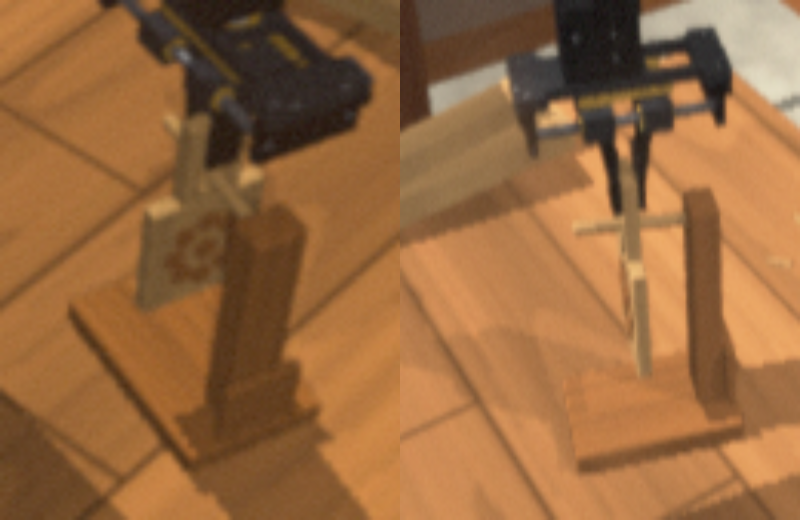

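The peg passes through the eye and shows on both sides of the lug, with no contact force. I lower slowly and watch the force.

>>> {"op": "move_arm", "data": {"motion": "-1 0 0 0.005 0;-1 0 0 0.01 0;-1 0 0 0.015 0;-1 0 0 0.02 0;-1 0 0 0.024 0;-1 0 0 0.027 0;-1 0 0 0.027 0;-1 0 0 0.027 0"}}

```text
time: 16.87
position: [0.5268, 0.2315, 0.1975]
tool_rot: [0.81, 0.587, -0.0, -0.0]
ft_force: [0.3, 0.7, -0.6]
grip_width: 0.0136
grip_force: 18.0
```

>>> {"op": "move_arm", "data": {"motion": "-1 0 0 0.002 0;-1 0 0 0.004 0;-1 0 0 0.004 0;-1 0 0 0.004 0"}}

```text
time: 17.2
position: [0.5269, 0.2316, 0.197]
tool_rot: [0.81, 0.587, 0.0, 0.0]
ft_force: [0.2, -0.7, 1.1]
grip_width: 0.0139
grip_force: 18.0
```

>>> {"op": "move_arm", "data": {"motion": "-1 0 0 0.002 0;-1 0 0 0.002 0;-1 0 0 0.002 0;-1 0 0 0.002 0"}}

```text
time: 17.53
position: [0.5269, 0.2316, 0.1968]
tool_rot: [0.81, 0.587, 0.0, 0.0]
ft_force: [-0.4, 0.4, 4.9]
grip_width: 0.0138
grip_force: 18.0
```

```bash
python3 -c "
from h import *
for i in range(3):
  robot.camera('side'); o=robot.get_obs(); print(o['position'],o['ft_force'].round(2) if hasattr(o['ft_force'],'round') else o['ft_force'])"
```

```text
[0.52690655 0.23158885 0.19677942] [-1.66 -0.7   5.36]
[0.52691565 0.23157599 0.19677073] [-0.77 -0.13  5.08]
[0.52692426 0.23159126 0.19678538] [-1.56 -0.11  5.24]
```

Force is about +5 N upward, so the eye rests on the peg. I back off a hair and open slowly.

>>> {"op": "move_arm", "data": {"motion": "-1 0 0 -0.002 0;-1 0 0 -0.002 0;-1 0 0 -0.002 0;-0.66 0 0 -0.002 0;-0.62 0 0 -0.002 0;-0.58 0 0 -0.002 0;-0.54 0 0 -0.002 0;-0.5 0 0 -0.002 0;-0.46 0 0 -0.002 0;-0.46 0 0 -0.002 0;-0.46 0 0 -0.002 0"}}

```text
time: 18.6
position: [0.5267, 0.2315, 0.1967]
tool_rot: [0.81, 0.587, -0.0, -0.0]
ft_force: [-0.2, -0.5, 0.9]
grip_width: 0.0235
grip_force: 0.0
```

```bash
python3 a.py|tail -1; python3 w.py w5 >/dev/null; python3 -c "
import cv2,numpy as np
ims=[]
for n,(a,b,e,g) in {'scene':(330,80,430,210),'side':(190,100,320,230)}.items():
    f=np.load(n+'0.npz'); ims.append(cv2.resize(f['p'][b:g,a:e,::-1],(400,520)))
f=np.load('w5.npz')
cv2.imwrite('pics/rel1.png',np.hstack([cv2.resize(ims[0],(250,325)),cv2.resize(ims[1],(250,325)),cv2.resize(f['p'][100:320,240:410,::-1],(250,325))]))
"
```

```text
18.7 [0.52677433 0.23153074 0.19673282] [ 8.09870915e-01  5.86608132e-01  1.84558935e-06 -5.43627424e-06] [-0.33517768  0.42114009 -0.02039517]
```

View pics/rel1.png

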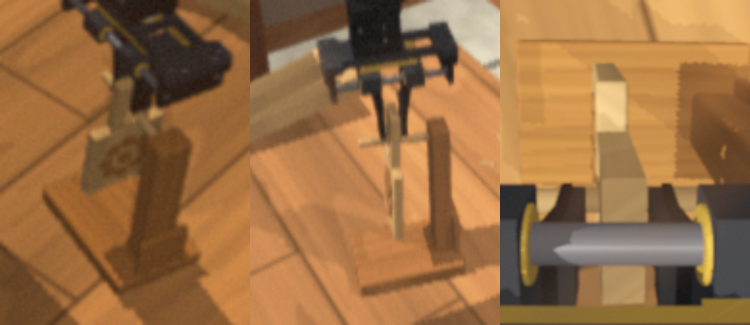

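The carving hangs from the peg between the open fingers, with a gap on both sides and zero force. I withdraw straight up.

>>> {"op": "move_arm", "data": {"motion": "-0.46 0 0 -0.01 0;-0.42 0 0 -0.025 0;-0.36 0 0 -0.045 0;-0.3 0 0 -0.07 0;-0.3 0 0 -0.11 0;-0.3 0 0 -0.16 0;-0.3 0 0 -0.22 0;-0.3 0 0 -0.3 0;-0.3 0 0 -0.4 0;-0.3 0 0 -0.5 0;-0.3 0 0 -0.6 0;-0.3 0 0 -0.6 0"}}

```text
time: 19.75
position: [0.5293, 0.2323, 0.3224]
tool_rot: [0.81, 0.587, 0.005, 0.002]
ft_force: [0.5, 0.2, 1.1]
grip_width: 0.0302
grip_force: 0.0
```

>>> {"op": "move_arm", "data": {"motion": "-0.3 0 0 0 0;-0.3 0 0 0 0;-0.3 0 0 0 0;-0.3 0 0 0 0;-0.3 0 0 0 0;-0.3 0 0 0 0;-0.3 0 0 0 0;-0.3 0 0 0 0;-0.3 0 0 0 0;-0.3 0 0 0 0;-0.3 0 0 0 0;-0.3 0 0 0 0"}}

```text
time: 20.75
position: [0.5268, 0.2315, 0.3168]
tool_rot: [0.81, 0.587, 0.0, 0.0]
ft_force: [0.5, 0.1, -0.4]
grip_width: 0.0304
grip_force: 0.0
```

```bash
cat > k.py <<'E'
from h import *
x=np.array([.5269,.2316]);ax=np.array([.95,-.3123])
for i in range(3):
  for n in('scene','side'):
    p,d,m=grab(n);P=cloud(d,m).reshape(-1,3);u=(P[:,:2]-x)@ax; v=(P[:,:2]-x)@[.3123,.95]
    k=(P[:,2]>.05)&(P[:,2]<.16)&(abs(u)<.04)&(abs(v)<.07); k2=(P[:,2]>.195)&(P[:,2]<.23)&(abs(u)<.04)&(abs(v)<.07)
    print(n,k.sum(),P[k].mean(0).round(4),np.percentile(v[k],[1,99]).round(4),'top',P[k2,2].max().round(4),P[k2].mean(0).round(4))
  for _ in range(4): robot.camera('side')
p,d,m=grab('side'); cv2.imwrite('pics/fin.png',cv2.resize(p[80:330,180:450,::-1],(648,600)))
E
python3 k.py
```

```text
scene 577 [0.5238 0.2202 0.1186] [-0.0445  0.0418] top 0.2212 [0.531  0.2272 0.2105]
side 278 [0.509  0.2088 0.1162] [-0.048   0.0286] top 0.2195 [0.5224 0.2237 0.2106]
scene 574 [0.5238 0.2203 0.1183] [-0.0447  0.042 ] top 0.2207 [0.531  0.2269 0.2107]
side 278 [0.509  0.2086 0.1163] [-0.0486  0.0293] top 0.2179 [0.5221 0.2235 0.2099]
scene 573 [0.5238 0.2203 0.1184] [-0.0447  0.0418] top 0.2212 [0.5309 0.227  0.2106]
side 277 [0.509  0.209  0.1165] [-0.0487  0.0301] top 0.2185 [0.5222 0.2236 0.2101]
```

View pics/fin.png

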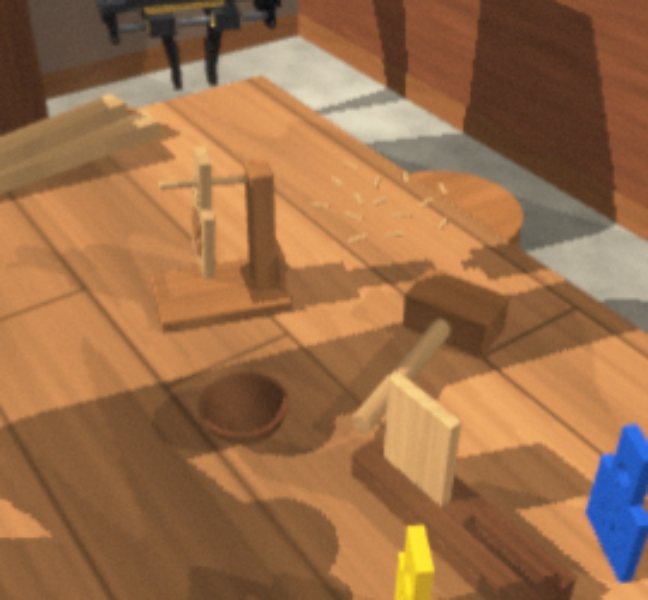

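The carving hangs still on the peg at (205,215), its position repeats within 0.5 mm, and the gripper is well clear. The blank, mallet and bowl haven't moved.

```bash
python3 -c "
from rig import robot
print(robot.hand_in())"
```

```text
the job is handed in; nothing more can be done
None
```

The carving hangs by its eye on the drying stand's peg, free and still with the gripper clear, and the job is handed in at about 22 s of the 48 s; grip was 18 N, the blank, mallet and bowl look undisturbed, and one early carry went the wrong way through clear space without touching anything.

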